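Load the weld-section cassette and hold it unclipped

TASK

Two mounted weld sections stand on the bench: put them, polished face up as they stand, fully down into the two empty bores of the cassette that is clipped in its loading base, each in the bore of its own size, and let go of them. Then pinch the cassette's two side catches together with the fingers, lift the cassette out of the base with all three mounts in it, and finish while holding it by the pinched catches, still and level, at least 8 cm clear above its seat: do not put it down or let it go. Leave the pipe sample, the step block and the steel rule where they are.

Things in the scene. Friction and masses are not known exactly. Their poses are not given: they have to be found in the camera images.
- base: Fixed grey steel loading base, 178 x 90 mm (x, y), at any yaw. Origin: centre of its underside, on the bench; z up. Plate 8 mm thick; low rails and end walls, up to 24 mm above the bench, locate the cassette with about 1 mm of play; outer rail faces 33 mm from the x axis. At mid-length of each long rail a steel keeper bar (17 to 24 mm above the bench) lies over the nose of the cassette's catch.
- base_seat (a point): Point on the base: centre of the seat that the cassette's underside rests on, 8 mm above the bench; axes as the base.
- cassette: Loose aluminium cassette, 150 x 52 x 42 mm, 37 mm wide over its middle 42 mm, 0.3 kg empty, 0.5 kg full. Sits in the base with the same axes, its deck 50 mm above the bench. Origin: centre of its underside; x along it, z up. Round bores in a row in its deck, 16 mm deep, 3 mm wider than their mounts: 43 mm wide at x = -48 mm, 28 mm at x = 0 (filled), 33 mm at x = +48 mm. Catches hold it down.
- bore_large (a point): Centre of the floor of the 43 mm bore (26 mm above the cassette's underside, 16 mm below its deck); axes as the cassette.
- bore_small (a point): Centre of the floor of the 33 mm bore (26 mm above the cassette's underside, 16 mm below its deck); axes as the cassette.
- bore_middle (a point): Centre of the floor of the 28 mm middle bore (26 mm above the cassette's underside), holding the third mount at the start; axes as the cassette.
- catch_left_pad (a point): Centre of the outer face of the black ribbed thumb pad of the spring catch at mid-length of the cassette's +y side. The upright face looks to +y, is 26 mm long (x) and 24 mm high: 26 to 50 mm above the cassette's underside, 34 to 58 mm above the bench when in the base (8 mm above the deck). The two pad faces are 64 mm apart when out, 54 mm when pinched fully in.
- catch_right_pad (a point): The same on the -y side: centre of the outer face of the pad, which looks to the cassette's -y.
- catch_left (a joint): Travel of the left catch: 0 m out (its nose held under the keeper), 0.005 m pushed fully in towards the cassette's middle. The nose is free of the keeper from about 0.004 m. Springs back out; needs about 1.4 N to start and 6 N to push fully in, so grip the pair with 15 to 40 N.
- catch_right (a joint): The same for the right catch.
- mount_large: Loose mounted weld section: upright black resin cylinder, 40 mm diameter, 28 mm high, about 85 g, its lower edge bevelled 2 mm, a polished steel section in its top face. Stands on the bench. Origin: centre of its underside, z up. Seated, it stands 12 mm proud of the deck. Its place and that of the small one may be swapped.
- mount_small: The same kind of mount, 30 mm diameter, 28 mm high, about 50 g, standing on the bench. Origin: centre of its underside, z up. Seated, it stands 12 mm proud of the deck.
- mount_middle: The same kind of mount, 25 mm diameter, 28 mm high, about 35 g, already seated in the middle bore, 12 mm proud of the deck. Origin: centre of its underside, z up. It must stay in.
- pipe_sample: Bystander: short length of dark steel pipe with a weld bead round its middle, 89 mm diameter, 110 mm high, standing on the bench to the left of the base. Origin: centre of its underside. Leave alone.
- step_block: Bystander: steel step block with five steps, 100 x 25 mm, 5 to 25 mm high, lying beyond the mounts. Origin: centre of its underside, x along it. Leave alone.
- steel_rule: Bystander: flat steel rule, 200 x 25 x 4 mm, lying on the bench beyond the base. Origin: centre of its underside, x along it. Leave alone.
Mind the look-alikes: they are no part of the job. Leave any pink look-alike of the mount_large alone. Of the things that look like the base, the larger one is meant.

How it is judged:
On the way:
1. both loose mounts are seated in their own bores and let go, the third still in its bore, with the cassette still clipped down in the base (distance between mount_large and bore_large below 0.004 m and angle between each of mount_large, mount_small, mount_middle's own z axis and vertical below 0.26 rad and distance between mount_small and bore_small below 0.004 m and distance between mount_middle and bore_middle below 0.004 m and contact force between the fingers and mount_large below 0.1 N and contact force between the fingers and mount_small below 0.1 N and distance between cassette and base_seat below 0.004 m and value of joint each of catch_left, catch_right below 0.003 m), for 0.2 s.
At the end, for the whole second after the job is handed in: The fingers hold the cassette by its pushed-in catches (each over 3.5 mm in, finger force over 4 N), over 75 mm above the seat, clear of the base, level within 0.2 rad and still (30 mm/s, 0.25 rad/s), all three mounts face up in their own bores (within 4 mm of the centre of the floor) (distance between mount_large and bore_large below 0.004 m and angle between each of mount_large, mount_small, mount_middle's own z axis and vertical below 0.26 rad and distance between mount_small and bore_small below 0.004 m and distance between mount_middle and bore_middle below 0.004 m and z of cassette in the frame of base_seat above 0.075 m and angle between cassette's own z axis and vertical below 0.2 rad and value of joint each of catch_left, catch_right above 0.0035 m and contact force between the fingers and cassette above 4 N and contact force between cassette and base below 0.1 N and linear speed of cassette below 0.03 m/s and angular speed of cassette below 0.25 rad/s); the arm keeps its last pose, push and grip.
It fails at once if the pipe sample is moved by more than 20 mm (distance of pipe_sample from where it was at the start of the episode above 0.02 m).
It fails at once if the step block is moved by more than 20 mm (distance of step_block from where it was at the start of the episode above 0.02 m).
It fails at once if the steel rule is moved by more than 20 mm (distance of steel_rule from where it was at the start of the episode above 0.02 m).
It fails at once if the cassette leaves its seat without all three mounts in it (z of cassette in the frame of base_seat above 0.02 m and (distance between mount_large and bore_large above 0.02 m or distance between mount_small and bore_small above 0.02 m or distance between mount_middle and bore_middle above 0.02 m)).
It also fails if it takes over 72 s, if anything falls off the work surface, if the arm or the gripper's body presses on something with over 40 N, if the wrist force passes 120 N, or if a joint passes its speed limit or range.

ROBOT

A 6-joint arm with a two-finger parallel gripper is mounted at the origin on the work surface. World frame = base frame: x ahead of the robot, y to its left, z up, the work surface at z = 0. Lengths are in m, angles in rad, forces in N, time in s.
With the tool pointing down it reaches from about 0.3 to 0.775 m from the base axis. Payload 14.6 kg.
Tool frame: the origin (TCP) lies on the centre line of the jaws, within the pads' length; the fingertips stand 19 mm ahead of it and the grasp point (between the pads) is the TCP; y points along the fingers, x is the direction in which the jaws open and shut, and the axes are right-handed (so a half turn about y gives the same grasp; the last joint's range is limited). The gripper opens to 94 mm and grips with 3 to 60 N. Pads are 16 mm wide; open, the fingers measure 119 mm over their backs; the gripper's body (75 mm by 177 mm) begins 78 mm behind the grasp point.
Start: joints at [-0.067, 0.3, 1.521, -0, 1.321, -0.067], TCP at [0.55, -0, 0.224] pointing down, gripper open.
Joint ranges: [-3.03, 3.03], [-0.79, 2.21], [0.23, 2.52], [-1.04, 4.18], [0, 3.07], [-2.55, 2.55]. Speed limits (rad/s): [2.22, 2.22, 2.57, 3.14, 3.14, 3.14].

INTERFACE

Orientations are given as [roll, pitch, yaw] about the fixed x, y, z axes, in that order (R = Rz(yaw) Ry(pitch) Rx(roll)).
In Python, from station import ctrl, optics gives the robot as it stands.
- The arm moves only by the tool jog_arm, never from a script. Its argument "targets" is a list of rows, each a list of 3 entries, a list of its own where there are three numbers: the finger opening in cm, from 0 to 9.4, then the shift along the tool's x, y, z in cm, then the turn about the tool's y in rad. A call has 1 to 10 rows; each row is the pose to reach, as a shift and turn from the pose commanded when the call began, along the tool's axes at that moment; what a row does not reach only later rows make up. A row lasts 1/10 s, in which the tool goes at most 50 mm and 8.59 degrees, less where a joint would pass 70% of its speed; a pose out of reach is approached as far as the arm can. A call with a gripper value outside its range is refused whole. The fingers move at their own pace and stop on an object; "grip_force" is the grip in N (left out, the last holds). Time passes only in rows, so rows that repeat a pose let the fingers close. It gives the time, the measured TCP pose, the force and the opening at its end, in the units of the state.
- ctrl.get_obs(): the state, without advancing time (a new reading comes with each control period).
- optics.camera(name): name is "scene" or "side" or "wrist"; returns a dict with "img" (400x640x3 uint8, red, green, blue), "range_z" (400x640 float32, m along the optical axis (not along the pixel's ray), 0 where there is no reading), "camera_matrix" (3x3 intrinsics, pixels), "k1" (the pictures are not rectified: a ray, as slopes to the right and down, at radius r is drawn at 1 + k1 r^2 times it, then the intrinsics apply), "world_to_cam" (4x4, takes a point from world to camera coordinates); the wrist camera has in their place "mount" (4x4, takes a point from camera to tool coordinates, whose origin is the TCP and whose axes are the tool frame's). Camera axes: x right, y up, looking along -z (the intrinsics and any distortion apply to the point x, -y, -z); pixel columns grow to the right and rows downward; lengths in m; the calibration is good to about 2 mm. A picture is of the moment at which its call begins: read the wrist's pose just before it.
- ctrl.hand_in(): hands the job in, once; it reports no verdict.
The state is a dict: "time_s": time; "qpos": joint angles; "joint_vel": joint speeds; "tau": joint torques, N m; "ee_pos": TCP position; "eef_rot": TCP orientation; "force": force on the tool from outside, world axes, zero at the start; "moment": the same for the moment, N m; "grip_width": finger opening in m.
Only numpy, scipy, OpenCV 4.12 (cv2) and the standard library are available. Lean on these libraries where they do the work, as an engineer would, in place of code of your own. Each camera call takes 0.05 s, during which the arm holds its last target. There are 200 camera calls.

## Working session

There is one attempt and no reset: what is moved stays moved. The work goes in short steps, Python scripts to look and compute and a tool call to move; the robot and the scene stay as the last step left them, time stands still between calls to the robot, and variables do not carry over. Pictures are saved under pics/ and viewed, about 8 in all and at most 12, crops included, and the job is handed in when it is done.

Besides the shell and the picture viewer there is one more tool, called after "Emit:" as name([rows], argument=value, ...), one row to a line, values as JSON. jog_arm: Moves the arm, as the interface text tells. Its arguments: {"type":"object","properties":{"targets":{"type":"array","items":{"type":"array"}},"grip_force":{"type":"number"}},"required":["targets"]}

```bash
mkdir -p pics
cat > h.py <<'E'
import numpy as np, cv2
from scipy.spatial.transform import Rotation as R
from station import ctrl, optics
def cam(name):
    o=ctrl.get_obs(); c=optics.camera(name)
    if name=='wrist':
        T=np.eye(4); T[:3,:3]=R.from_euler('xyz',o['eef_rot']).as_matrix(); T[:3,3]=o['ee_pos']
        c['c2w']=T@c['mount']
    else: c['c2w']=np.linalg.inv(c['world_to_cam'])
    return c
def rays(c,px):
    px=np.asarray(px,float).reshape(-1,1,2)
    s=cv2.undistortPoints(px,c['camera_matrix'],np.array([c['k1'],0,0,0,0.]))[:,0]
    return np.c_[s[:,0],-s[:,1],-np.ones(len(s))]
def plane(c,px,z):
    d=rays(c,px)@c['c2w'][:3,:3].T; o=c['c2w'][:3,3]
    return o+d*((z-o[2])/d[:,2])[:,None]
def cloud(c):
    v,u=np.mgrid[0:400,0:640]; d=rays(c,np.c_[u.ravel(),v.ravel()])*c['range_z'].ravel()[:,None]
    return (d@c['c2w'][:3,:3].T+c['c2w'][:3,3]).reshape(400,640,3)
def save(c,n): cv2.imwrite('pics/'+n+'.png',c['img'][...,::-1])
E
python3 - <<'E'
from h import *
for n in ['scene','side','wrist']:
    c=cam(n); save(c,n+'0'); print(n,c['k1'],c['camera_matrix'].tolist(),c['c2w'].round(3).tolist(),(c['range_z']>0).mean())
    np.savez(n+'0.npz',**c)
print(ctrl.get_obs())
a,b=[cv2.imread(f'pics/{n}0.png') for n in('scene','side')]
E
```

```text
scene 0.0037052292862598587 [[390.8786370493447, 0.0, 324.27644869815674], [0.0, 390.8786370493447, 200.8838594714536], [0.0, 0.0, 1.0]] [[0.752, -0.53, 0.393, 0.967], [0.66, 0.596, -0.458, -0.362], [0.008, 0.604, 0.797, 0.797], [0.0, 0.0, 0.0, 1.0]] 0.99601171875
side -0.10990010165120664 [[516.0922115451785, 0.0, 321.2186242157939], [0.0, 516.0922115451785, 200.61849676153858], [0.0, 0.0, 1.0]] [[0.723, 0.476, -0.501, -0.011], [-0.691, 0.501, -0.521, -0.538], [0.003, 0.723, 0.691, 0.854], [0.0, 0.0, 0.0, 1.0]] 0.99591796875
wrist -0.01967807416051631 [[317.2941226736729, 0.0, 321.0257651880994], [0.0, 317.2941226736729, 198.3030965335838], [0.0, 0.0, 1.0]] [[1.0, -0.0, 0.002, 0.55], [-0.0, 0.964, 0.267, 0.079], [-0.002, -0.267, 0.964, 0.383], [0.0, 0.0, 0.0, 1.0]] 0.9961484375
{'time_s': 0.15, 'qpos': array([-6.65590713e-02,  3.00309848e-01,  1.52139619e+00, -6.27052320e-06,
        1.32071061e+00, -6.65994902e-02]), 'joint_vel': array([-0.00051936, -0.00181853, -0.00280634, -0.00042548, -0.00154428,
        0.00048417]), 'tau': array([-2.50185103e-04, -5.31960297e+01, -3.52822959e+01,  7.07691838e-02,
        2.35654798e-02, -3.66386917e-05]), 'ee_pos': array([5.49829841e-01, 2.93875256e-05, 2.24053001e-01]), 'eef_rot': array([-1.57074755e+00,  8.22567356e-04,  4.19933587e-05]), 'force': array([ 0.13313328, -0.79164321,  0.52144181]), 'moment': array([0.00528612, 0.0092374 , 0.02901616]), 'grip_width': 0.09412264323637129}
```

View pics/scene0.png

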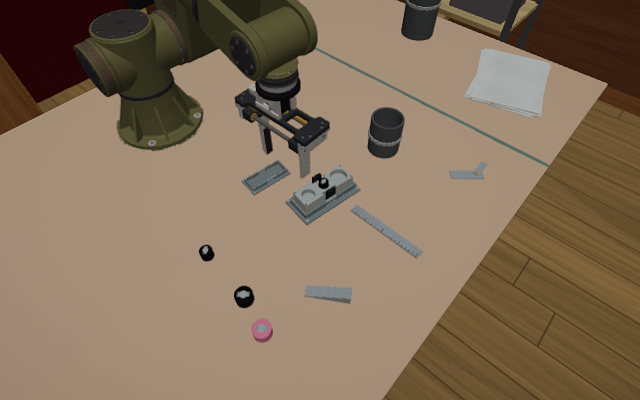

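View pics/side0.png

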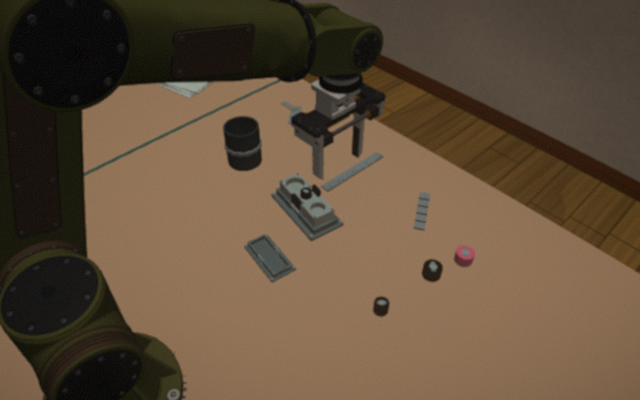

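View pics/wrist0.png

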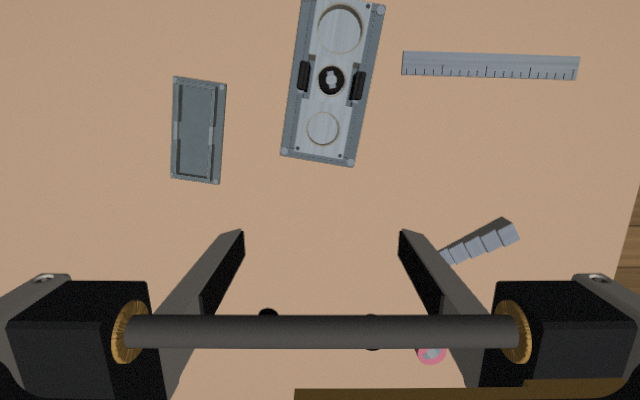

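The scene view shows the small mount at (206,253), the large at (244,297), the pink decoy at (262,330) and the cassette near (323,193). The smaller look-alike base is at (266,177). The wrist view shows the cassette's large bore at (340,30), the small bore at (323,128) and the pads at (304,75) and (358,85).

```bash
cat > m.py <<'E'
from h import *
def load(n): return dict(np.load(n+'.npz'))
if __name__=='__main__':
  for n,ms in [('scene0',[(206,253),(244,297)]),('side0',[(381,306),(432,270)])]:
    c=load(n); P=cloud(c); t=c['img'].max(2)
    print(n,'bench z',np.median(P[300:340,300:330,2]) )
    for u,v in ms:
        m=(P[...,2]>.02)&(P[...,2]<.04); k,l=cv2.connectedComponents(m.astype(np.uint8))
        w=l[v-6:v+6,u-6:u+6]; i=np.bincount(w[w>0]).argmax()
        q=P[l==i]; top=q[q[:,2]>np.percentile(q[:,2],70)-.002]
        (x,y),r=cv2.minEnclosingCircle(top[:,:2].astype(np.float32))
        print((u,v),len(q),'circ',x,y,r,'med',np.median(top,0), q[:,2].max())
  c=load('wrist0'); P=cloud(c)
  # deck outline
  m=((P[...,2]>.045)&(P[...,2]<.056)); m[:, :250]=0; m[:,420:]=0; m[200:]=0
  q=P[m]; print('deck',len(q),np.median(q,0),cv2.minAreaRect(q[:,:2].astype(np.float32)))
  for u,v in [(323,128),(340,30),(331,80)]:
    s=P[v-2:v+3,u-2:u+3].reshape(-1,3); print((u,v),np.median(s,0))
  # pads: dark
  g=c['img'].max(2); dm=((g<60)&(P[...,2]>.045)&(P[...,2]<.075)).astype(np.uint8); dm[170:]=0
  k,l,st,ce=cv2.connectedComponentsWithStats(dm)
  for i in range(1,k):
    if st[i,4]>30: print(st[i],ce[i],P[l==i].mean(0),P[l==i].min(0),P[l==i].max(0))
  # bore floors
  fm=((P[...,2]>.028)&(P[...,2]<.042)).astype(np.uint8); fm[:,:250]=0; fm[:,420:]=0; fm[180:]=0
  k,l,st,ce=cv2.connectedComponentsWithStats(fm)
  for i in range(1,k):
    if st[i,4]>60: print('floor',st[i],ce[i],P[l==i].mean(0))
E
python3 m.py
```

```text
scene0 bench z -0.00021388431726621082
(206, 253) 144 circ 0.4771682024002075 -0.2000778764486313 0.01544828712940216 med [ 0.47743153 -0.20060024  0.02778102] 0.030686796579078357
(244, 297) 294 circ 0.6206663846969604 -0.21485473215579987 0.020037036389112473 med [ 0.62196207 -0.21564169  0.02804783] 0.031195191738249584
side0 bench z 0.0002838293398236824
(381, 306) 178 circ 0.47343775629997253 -0.20034322142601013 0.015169605612754822 med [ 0.47266632 -0.20113232  0.02883656] 0.03297409078971114
(432, 270) 279 circ 0.6174820065498352 -0.21570008993148804 0.02053382806479931 med [ 0.61720724 -0.2148071   0.02845699] 0.032192369544969734
deck 4711 [0.55824015 0.10128834 0.04904286] ((0.5588133335113525, 0.10821667313575745), (0.1509111374616623, 0.06453873217105865), 79.96023559570312)
(323, 128) [0.5515123  0.06075538 0.03297579]
(340, 30) [0.5684585  0.15717375 0.03291879]
(331, 80) [0.55897359 0.10723526 0.06176382]
[297  61  13  29 276] [302.97101449  75.04710145] [0.53191658 0.11228061 0.05563304] [0.52585498 0.09951042 0.04516922] [0.537833   0.12489877 0.05966911]
[319  66  25  28 376] [330.75531915  79.8962766 ] [0.55875649 0.10737194 0.06075214] [0.54749089 0.09549626 0.04722745] [0.5705682  0.11971759 0.06334591]
[351  71  15  29 276] [358.02898551  85.14130435] [0.58557656 0.10299229 0.05562732] [0.57941838 0.08999892 0.04561545] [0.59219535 0.1161371  0.05879182]
floor [ 318    6   43   47 1574] [339.18043202  29.00317662] [0.56757815 0.15793496 0.03354826]
floor [308 113  31  32 781] [322.68629962 128.57490397] [0.55117201 0.06014557 0.03339898]
```

Emit:
jog_arm([
  [9.4,[0,0,-5],0.1],
  [9.4,[0,0,-10],0.171],
  [9.4,[0,0,-15],0.171],
  [9.4,[0,0,-20],0.171],
  [9.4,[0,0,-25],0.171],
  [9.4,[0,0,-28],0.171],
  [9.4,[0,0,-28],0.171],
  [9.4,[0,0,-28],0.171],
])

```text
time_s: 0.95
ee_pos: [0.5498, -0.2801, 0.2239]
eef_rot: [-1.57, 0.001, -0.172]
force: [-0.4, 0.9, 1.0]
grip_width: 0.094
```

Run:
```python
from h import *
o=ctrl.get_obs(); print(o['ee_pos'],o['eef_rot'],o['time_s'],o['force'])
c=cam('wrist'); save(c,'wrist1'); np.savez('wrist1.npz',**c); P=cloud(c)
m=((P[...,2]>.024)&(P[...,2]<.034)).astype(np.uint8); m[260:]=0
k,l,st,ce=cv2.connectedComponentsWithStats(m)
for i in range(1,k):
    if st[i,4]>150:
        q=P[l==i]; ct=cv2.findContours((l==i).astype(np.uint8),0,1)[0][0][:,0]
        w=plane(c,ct,.028)[:,:2].astype(np.float32)
        print(st[i],q.mean(0),cv2.minEnclosingCircle(w),w.min(0),w.max(0),c['img'][l==i].mean(0))
c=dict(np.load('scene0.npz'));P=cloud(c)
for u,v in [(262,330),(386,118),(328,292)]: print(u,v,P[v,u])
```

```text
[ 0.54975123 -0.28010365  0.22386812] [-1.57025716e+00  9.12372102e-04 -1.72039197e-01] 0.95 [-0.38415425  0.89179502  0.98121923]
[ 355   93   37   39 1098] [ 0.6178109  -0.21326884  0.02708084] ((0.6175755858421326, -0.2133648842573166), 0.02014009654521942) [ 0.5978586  -0.23326334] [ 0.6375196  -0.19376649] [54.28870674 54.32058288 54.57103825]
[ 431  103   37   38 1093] [ 0.69908879 -0.23717664  0.02695554] ((0.6985567808151245, -0.23722289502620697), 0.020590869709849358) [ 0.6786083  -0.25724915] [ 0.71843165 -0.21754566] [168.00274474 122.63677951 133.87465691]
[229 108  28  29 608] [ 0.47566613 -0.19926289  0.02714037] ((0.47592443227767944, -0.19920141994953156), 0.015259147621691227) [ 0.46077642 -0.21420744] [ 0.49091485 -0.18458946] [46.35855263 46.57072368 46.73519737]
262 330 [ 0.70541688 -0.24098557  0.02532661]
386 118 [0.5472913  0.38496318 0.07307474]
328 292 [ 0.74826038 -0.09084988  0.01645402]
```

View pics/wrist1.png

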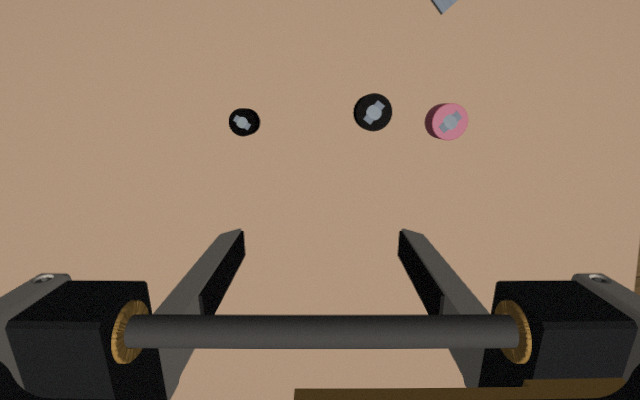

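The wrist view shows the small mount at (244,122), the large at (373,112) and pink at (447,122), all standing upright. I'll pick the small mount first.

Emit:
jog_arm([
  [6,[-4,0,3],0],
  [6,[-8.65,0,6.7],0],
  [6,[-8.65,4,6.7],0],
  [6,[-8.65,8,6.7],0],
  [6,[-8.65,12,6.7],0],
  [6,[-8.65,15.5,6.7],0],
  [6,[-8.65,17.5,6.7],0],
  [6,[-8.65,18.6,6.7],0],
  [6,[-8.65,18.7,6.7],0],
  [6,[-8.65,18.7,6.7],0],
])

```text
time_s: 2.0
ee_pos: [0.4767, -0.199, 0.0384]
eef_rot: [-1.571, -0.001, -0.17]
force: [0.9, 0.7, -0.1]
grip_width: 0.0599
```

Emit:
jog_arm([
  [2.5,[0,0,0],0],
  [2.5,[0,0,0],0],
  [2.5,[0,0,0],0],
  [2.5,[0,0,0],0],
  [2.5,[0,0,0],0],
  [2.5,[0,0,0],0],
  [2.5,[0,0,0],0],
], grip_force=20)

```text
time_s: 2.7
ee_pos: [0.4763, -0.1993, 0.0377]
eef_rot: [-1.571, -0.0, -0.171]
force: [-1.4, 0.2, 5.1]
grip_width: 0.0294
```

Emit:
jog_arm([
  [2.5,[0,-4,0],0],
  [2.5,[0,-8,0],0],
  [2.5,[0,-12,0],0],
  [2.5,[0.5,-13,4],0],
  [2.5,[1,-13,8],0],
  [2.5,[1.8,-13,12],0],
  [2.5,[2.5,-13,16],0],
  [2.5,[2.9,-13,19.8],0],
  [2.5,[2.9,-13,19.8],0],
  [2.5,[2.9,-13,19.8],0],
])

```text
time_s: 3.7
ee_pos: [0.5383, -0.0087, 0.167]
eef_rot: [-1.571, 0.001, -0.17]
force: [-0.3, -0.5, -0.1]
grip_width: 0.0291
```

```bash
cat > look.py <<'E'
import sys
from h import *
def look(n):
    o=ctrl.get_obs(); print(o['ee_pos'].round(4),o['eef_rot'].round(4),o['time_s'],o['force'].round(1),o['grip_width'])
    c=cam('wrist'); save(c,n); np.savez(n+'.npz',**c); P=cloud(c); g=c['img'].max(2)
    m=((P[...,2]>.045)&(P[...,2]<.056)&(P[...,1]>.01)&(P[...,1]<.2)&(abs(P[...,0]-.559)<.07))
    q=P[m]; print('deck z',np.median(q[:,2]),cv2.minAreaRect(q[:,:2].astype(np.float32)))
    # pads and middle mount: dark blobs; bores: fit rims on deck plane z=.05
    dm=((g<60)&(P[...,2]>.052)&(P[...,2]<.07)&(P[...,1]>.05)&(P[...,1]<.18)&(abs(P[...,0]-.559)<.06)).astype(np.uint8)
    k,l,st,ce=cv2.connectedComponentsWithStats(dm)
    for i in range(1,k):
        if st[i,4]>40: print('dark',st[i,4],P[l==i].mean(0).round(4),cv2.minEnclosingCircle(P[l==i][:,:2].astype(np.float32)))
    fm=((P[...,2]>.027)&(P[...,2]<.044)&(P[...,1]>.01)&(P[...,1]<.2)&(abs(P[...,0]-.559)<.045)).astype(np.uint8)
    k,l,st,ce=cv2.connectedComponentsWithStats(fm)
    for i in range(1,k):
        if st[i,4]>150:
            ct=cv2.findContours((l==i).astype(np.uint8),0,1)[0][0][:,0]; w=plane(c,ct,.05)[:,:2].astype(np.float32)
            print('bore',st[i],P[l==i].mean(0).round(4),'floor rect',cv2.minEnclosingCircle(P[l==i][:,:2].astype(np.float32)),'rimplane',cv2.minEnclosingCircle(w))
    return c
if __name__=='__main__': look(sys.argv[1])
E
python3 look.py wrist2
```

```text
[ 0.5383 -0.0087  0.167 ] [-1.571e+00  7.000e-04 -1.695e-01] 3.7 [-0.3 -0.5 -0.1] 0.029050361953865785
deck z 0.04910264523295854 ((0.5562317967414856, 0.09269575029611588), (0.11968524008989334, 0.06477899849414825), 80.23531341552734)
dark 396 [0.5318 0.1126 0.0561] ((0.5319226980209351, 0.11255545914173126), 0.013178850524127483)
dark 593 [0.5588 0.1072 0.0607] ((0.5587941408157349, 0.10758557170629501), 0.012364045716822147)
dark 396 [0.586 0.103 0.056] ((0.5859633088111877, 0.10329430550336838), 0.013193001970648766)
bore [ 297    0   52   26 1014] [0.566  0.1484 0.0331] floor rect ((0.5671181678771973, 0.15543358027935028), 0.021184571087360382) rimplane ((0.5660632848739624, 0.14949937164783478), 0.019950872287154198)
bore [ 304  102   38   39 1143] [0.5509 0.0602 0.0335] floor rect ((0.551109254360199, 0.06038923189043999), 0.016682272776961327) rimplane ((0.5511865615844727, 0.060653842985630035), 0.016307957470417023)
```

View pics/wrist2.png

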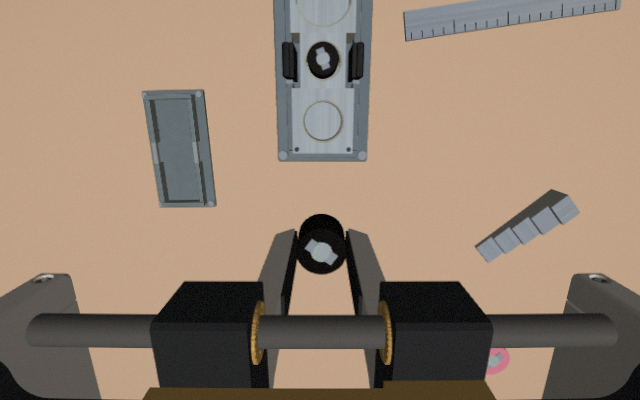

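The wrist view shows the small mount held level between the fingers (top at about (321,252)), the small bore at (323,121) and the middle mount at (322,60). Next I'll measure the held mount against the TCP.

```bash
cat > held.py <<'E'
import sys
from h import *
def held(n,r,ee):
    c=dict(np.load(n+'.npz')); P=cloud(c); zt=ee[2]-.0097
    m=((abs(P[...,2]-zt)<.004)&(np.hypot(P[...,0]-ee[0],P[...,1]-ee[1])<r+.004)).astype(np.uint8)
    k,l,st,ce=cv2.connectedComponentsWithStats(m); i=1+st[1:,4].argmax(); q=P[l==i]
    ct=cv2.findContours((l==i).astype(np.uint8),0,1)[0][0][:,0]
    print(st[i],np.median(q,0),cv2.minEnclosingCircle(q[:,:2].astype(np.float32)),cv2.minEnclosingCircle(plane(c,ct,np.median(q[:,2]))[:,:2].astype(np.float32)))
E
python3 -c "
from held import *; held('wrist2',.015,(.5383,-.0087,.167))"
```

```text
[ 293  226   58   49 2007] [ 0.53831326 -0.00770279  0.15645869] ((0.5386136174201965, -0.00653196731582284), 0.01799851283431053) ((0.538539707660675, -0.0067850807681679726), 0.017909342423081398)
```

```bash
cat >> held.py <<'E'
    y=-.171; tx=np.array([np.cos(y),np.sin(y)]); tz=np.array([-np.sin(y),np.cos(y)])
    d=q[:,:2]-np.array(ee[:2]); a,b=d@tx,d@tz
    for lo in np.arange(-r,r,.006):
        s=(a>=lo)&(a<lo+.006)
        if s.any(): print(round(lo+.003,4),np.percentile(b[s],[1,99]).round(4),'mid',np.percentile(b[s],[1,99]).mean().round(4))
    print('a range near mid',np.percentile(a[abs(b)<.004],[0.5,99.5]).round(4))
E
python3 -c "
from held import *; held('wrist2',.015,(.5383,-.0087,.167))"
```

```text
[ 293  226   58   49 2007] [ 0.53831326 -0.00770279  0.15645869] ((0.5386136174201965, -0.00653196731582284), 0.01799851283431053) ((0.538539707660675, -0.0067850807681679726), 0.017909342423081398)
-0.012 [-0.0107  0.011 ] mid 0.0001
-0.006 [-0.0141  0.0139] mid -0.0001
0.0 [-0.015   0.0147] mid -0.0002
0.006 [-0.0138  0.0137] mid -0.0
0.012 [-0.0106  0.0108] mid 0.0001
a range near mid [-0.0148  0.0146]
```

Emit:
jog_arm([
  [2.5,[0.08,2,4],0],
  [2.5,[0.08,4,7.04],0],
  [2.5,[0.08,6.5,7.04],0],
  [2.5,[0.08,6.8,7.04],0],
  [2.5,[0.08,6.8,7.04],0],
  [2.5,[0.08,7.2,7.04],0],
  [2.5,[0.08,7.6,7.04],0],
  [2.5,[0.08,8,7.04],0],
  [2.5,[0.08,8,7.04],0],
  [2.5,[0.08,8,7.04],0],
])

```text
time_s: 4.75
ee_pos: [0.5512, 0.0601, 0.0876]
eef_rot: [-1.571, -0.0, -0.171]
force: [-0.5, 0.6, -0.7]
grip_width: 0.0293
```

Emit:
jog_arm([
  [2.5,[0,0.3,0],0],
  [2.5,[0,0.6,0],0],
  [2.5,[0,0.9,0],0],
  [2.5,[0,1.2,0],0],
  [2.5,[0,1.4,0],0],
  [2.5,[0,1.4,0],0],
  [2.5,[0,1.4,0],0],
])

```text
time_s: 5.45
ee_pos: [0.5512, 0.0601, 0.0735]
eef_rot: [-1.571, 0.0, -0.171]
force: [-0.2, -0.0, -0.6]
grip_width: 0.0291
```

Emit:
jog_arm([
  [2.5,[0,0.15,0],0],
  [2.5,[0,0.15,0],0],
  [5,[0,0.15,0],0],
  [5,[0,0.15,0],0],
  [5,[0,0.15,0],0],
  [5,[0,-2,0],0],
  [5,[0,-6,0],0],
  [5,[0,-9.5,-3],0],
  [5,[0,-9.5,-7],0],
  [5,[0,-9.5,-7],0],
])

```text
time_s: 6.45
ee_pos: [0.5391, -0.0119, 0.1696]
eef_rot: [-1.571, -0.002, -0.174]
force: [-0.1, 0.7, -1.2]
grip_width: 0.0499
```

```bash
python3 look.py wrist3
python3 - <<'E'
from h import *
c=dict(np.load('wrist3.npz'));P=cloud(c)
m=(abs(P[...,2]-.062)<.006)&(np.hypot(P[...,0]-.551,P[...,1]-.0605)<.022); q=P[m]
print(np.percentile(q[:,2],[5,50,95]),cv2.minEnclosingCircle(q[:,:2].astype(np.float32)))
E
```

```text
[ 0.5391 -0.0119  0.1696] [-1.5712 -0.002  -0.1738] 6.45 [-0.1  0.7 -1.2] 0.049853645875389575
deck z 0.04910701632877046 ((0.5561121106147766, 0.0915108248591423), (0.1173887699842453, 0.06478140503168106), 80.4075927734375)
dark 401 [0.5317 0.1121 0.056 ] ((0.5324206948280334, 0.11209600418806076), 0.013034578412771225)
dark 589 [0.5589 0.1071 0.0607] ((0.5588504076004028, 0.10769045352935791), 0.01247851550579071)
dark 390 [0.5859 0.1032 0.0561] ((0.5851516723632812, 0.10330329835414886), 0.013366395607590675)
dark 621 [0.551  0.0621 0.0611] ((0.5508555173873901, 0.06007146090269089), 0.01478329673409462)
bore [294   0  52  22 827] [0.5656 0.1472 0.0331] floor rect ((0.5665303468704224, 0.15195688605308533), 0.02086701989173889) rimplane ((0.565936803817749, 0.14859899878501892), 0.020052822306752205)
[0.05998164 0.06121956 0.06243898] ((0.5510128736495972, 0.059829507023096085), 0.015034654177725315)
```

The small mount is seated, with its top at 61 mm like the middle mount's. Next is the large mount.

Emit:
jog_arm([
  [6,[2.5,0,-4],0],
  [6,[5,0,-8],0],
  [6,[7.5,0,-12],0],
  [6,[10,0,-16],0],
  [6,[11.2,0,-18.8],0],
  [6,[11.2,4,-18.8],0],
  [6,[11.2,8,-18.8],0],
  [6,[11.2,9,-18.8],0],
  [6,[11.2,9,-18.8],0],
  [6,[11.2,9,-18.8],0],
])

```text
time_s: 7.5
ee_pos: [0.6187, -0.2129, 0.0804]
eef_rot: [-1.571, -0.002, -0.17]
force: [0.6, -0.5, 0.7]
grip_width: 0.06
```

Emit:
jog_arm([
  [6,[-0.07,2.5,-0.06],0],
  [6,[-0.07,3.8,-0.06],0],
  [6,[-0.07,4.3,-0.06],0],
  [6,[-0.07,4.3,-0.06],0],
  [3.5,[-0.07,4.3,-0.06],0],
  [3.5,[-0.07,4.3,-0.06],0],
  [3.5,[-0.07,4.3,-0.06],0],
  [3.5,[-0.07,4.3,-0.06],0],
  [3.5,[-0.07,4.3,-0.06],0],
  [3.5,[-0.07,4.3,-0.06],0],
], grip_force=22)

```text
time_s: 8.5
ee_pos: [0.6172, -0.2138, 0.0362]
eef_rot: [-1.571, -0.001, -0.171]
force: [-0.9, 0.8, 6.2]
grip_width: 0.039
```

Emit:
jog_arm([
  [3.5,[0,-4,0],0],
  [3.5,[0,-9,0],0],
  [3.5,[-1,-14,2],0],
  [3.5,[-3,-15,7],0],
  [3.5,[-5,-15,12],0],
  [3.5,[-7,-15,17],0],
  [3.5,[-9.3,-15,22],0],
  [3.5,[-11.2,-15,26],0],
  [3.5,[-11.2,-15,27.5],0],
  [3.5,[-11.2,-15,27.5],0],
])

```text
time_s: 9.5
ee_pos: [0.5527, 0.0795, 0.1855]
eef_rot: [-1.57, 0.0, -0.167]
force: [0.5, 0.0, -0.2]
grip_width: 0.0395
```

Emit:
jog_arm([
  [3.5,[0,0,0],0],
  [3.5,[0,0,0],0],
])

```text
time_s: 9.7
ee_pos: [0.5534, 0.0754, 0.1853]
eef_rot: [-1.571, 0.0, -0.172]
force: [0.4, 0.2, -1.4]
grip_width: 0.0396
```

```bash
python3 look.py wrist4; python3 -c "
from held import *; held('wrist4',.02,ctrl.get_obs()['ee_pos'])"
```

```text
[0.5534 0.0754 0.1853] [-1.571e+00  2.000e-04 -1.720e-01] 9.7 [ 0.4  0.2 -1.4] 0.03956611022247402
deck z 0.04907811495637493 ((0.5616671442985535, 0.1167834922671318), (0.132292240858078, 0.0648784190416336), 77.66268920898438)
dark 275 [0.5321 0.113  0.0562] ((0.5318755507469177, 0.11285388469696045), 0.013266938738524914)
dark 402 [0.5593 0.1091 0.0608] ((0.559092104434967, 0.10830271244049072), 0.012331908568739891)
dark 251 [0.5865 0.1036 0.0562] ((0.5858643651008606, 0.10321438312530518), 0.013418137095868587)
dark 213 [0.5529 0.0707 0.0596] ((0.55190110206604, 0.06444213539361954), 0.014240458607673645)
bore [ 299   84   46   49 1762] [0.5671 0.1554 0.0335] floor rect ((0.5674059391021729, 0.1551387906074524), 0.021650532260537148) rimplane ((0.5673624873161316, 0.15510371327400208), 0.021095650270581245)
[ 284  217   76   66 3593] [0.55352414 0.07750589 0.17626523] ((0.5539245009422302, 0.07780693471431732), 0.02298073284327984) ((0.5541025400161743, 0.07869420200586319), 0.022702962160110474)
-0.017 [-0.0119  0.0138] mid 0.0009
-0.011 [-0.0164  0.0179] mid 0.0008
-0.005 [-0.0181  0.0199] mid 0.0009
0.001 [-0.0188  0.0202] mid 0.0007
0.007 [-0.0177  0.0193] mid 0.0008
0.013 [-0.0151  0.0166] mid 0.0008
0.019 [-0.0088  0.0109] mid 0.001
a range near mid [-0.0198  0.0192]
```

Emit:
jog_arm([
  [3.5,[0.02,3,4],0],
  [3.5,[0.02,6,8.02],0],
  [3.5,[0.02,8.5,8.02],0],
  [3.5,[0.02,9,8.02],0],
  [3.5,[0.02,9,8.02],0],
  [3.5,[0.02,9.3,8.02],0],
  [3.5,[0.02,9.6,8.02],0],
  [3.5,[0.02,9.9,8.02],0],
  [3.5,[0.02,9.9,8.02],0],
  [3.5,[0.02,9.9,8.02],0],
])

```text
time_s: 10.75
ee_pos: [0.5672, 0.1554, 0.0867]
eef_rot: [-1.571, -0.0, -0.171]
force: [-0.6, -0.1, -1.1]
grip_width: 0.0397
```

Emit:
jog_arm([
  [3.5,[0,0.3,0],0],
  [3.5,[0,0.6,0],0],
  [3.5,[0,0.9,0],0],
  [3.5,[0,1.2,0],0],
  [3.5,[0,1.35,0],0],
  [3.5,[0,1.35,0],0],
  [3.5,[0,1.35,0],0],
])

```text
time_s: 11.45
ee_pos: [0.5672, 0.1554, 0.073]
eef_rot: [-1.571, -0.0, -0.171]
force: [-0.0, -0.5, -0.4]
grip_width: 0.0394
```

Emit:
jog_arm([
  [3.5,[0,0.12,0],0],
  [3.5,[0,0.12,0],0],
  [6,[0,0.12,0],0],
  [6,[0,0.12,0],0],
  [6,[0,0.12,0],0],
  [6,[0,-2,0],0],
  [6,[0,-6,0],0],
  [9.4,[0,-10,-3],0],
  [9.4,[0,-10,-8],0],
  [9.4,[0,-10,-10],0],
])

```text
time_s: 12.45
ee_pos: [0.5499, 0.0543, 0.1743]
eef_rot: [-1.571, -0.002, -0.172]
force: [-0.5, 0.5, 0.1]
grip_width: 0.0809
```

Emit:
jog_arm([
  [9.4,[0,0,0],0],
  [9.4,[0,0,0],0],
])

```text
time_s: 12.65
ee_pos: [0.5502, 0.057, 0.173]
eef_rot: [-1.571, -0.0, -0.172]
force: [-0.4, 0.4, 0.5]
grip_width: 0.0934
```

```bash
python3 look.py wrist5
python3 - <<'E'
from h import *
c=dict(np.load('wrist5.npz'));P=cloud(c)
for x,y in [(.5673,.1552),(.551,.0605),(.5588,.1077)]:
    m=(abs(P[...,2]-.062)<.006)&(np.hypot(P[...,0]-x,P[...,1]-y)<.024); q=P[m]
    print(np.percentile(q[:,2],[5,50,95]),cv2.minEnclosingCircle(q[:,:2].astype(np.float32)))
E
```

```text
[0.5502 0.057  0.173 ] [-1.5706e+00 -1.0000e-04 -1.7180e-01] 12.65 [-0.4  0.4  0.5] 0.09338578373645468
deck z 0.049075501842871905 ((0.5588083863258362, 0.10812975466251373), (0.1502314805984497, 0.06447520107030869), 80.60111236572266)
dark 1378 [0.5666 0.1561 0.061 ] ((0.5666996836662292, 0.15573745965957642), 0.019706927239894867)
dark 313 [0.532  0.1131 0.0562] ((0.5321213006973267, 0.11256755888462067), 0.013359997421503067)
dark 455 [0.5592 0.1086 0.0609] ((0.5591341853141785, 0.10798035562038422), 0.012425596825778484)
dark 303 [0.5862 0.1039 0.056 ] ((0.5850917100906372, 0.10355642437934875), 0.013218655250966549)
dark 549 [0.5512 0.0635 0.0605] ((0.5510590672492981, 0.06047728657722473), 0.01471411157399416)
[0.05991877 0.06114054 0.06240665] ((0.5670818090438843, 0.1558314710855484), 0.020119287073612213)
[0.05972739 0.06111219 0.06232403] ((0.5508732795715332, 0.059704843908548355), 0.015287674032151699)
[0.05979235 0.06107607 0.06238139] ((0.5534839034080505, 0.10864867269992828), 0.018210792914032936)
```

View pics/wrist5.png

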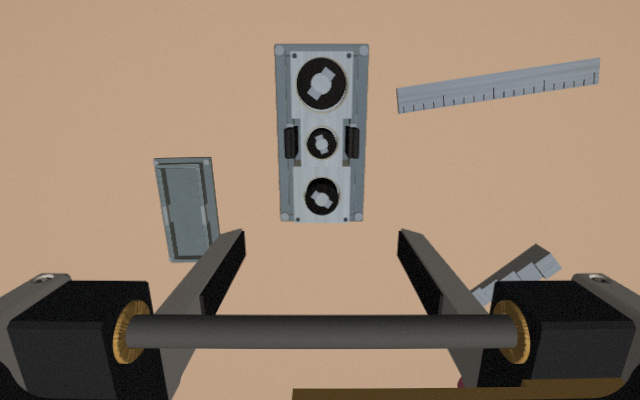

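All three mounts sit flush in their bores (tops at 61 mm, seen at (321,83), (321,143) and (322,196)), with the pads at (291,142) and (351,142). Next is the pinch.

Emit:
jog_arm([
  [9.4,[0,0,3],0],
  [9.4,[0,0,5.15],0],
  [9.4,[0,4,5.15],0],
  [9.4,[0,8,5.15],0],
  [9.4,[0,10.5,5.15],0],
  [9.4,[0,11.8,5.15],0],
  [9.4,[0,12.3,5.15],0],
  [9.4,[0,12.3,5.15],0],
  [9.4,[0,12.3,5.15],0],
])

```text
time_s: 13.6
ee_pos: [0.5596, 0.1079, 0.0512]
eef_rot: [-1.57, -0.002, -0.171]
force: [0.2, 0.3, 0.5]
grip_width: 0.0937
```

Emit:
jog_arm([
  [4.5,[0,0,0],0],
  [4.5,[0,0,0],0],
  [4.5,[0,0,0],0],
  [4.5,[0,0,0],0],
  [4.5,[0,0,0],0],
  [4.5,[0,0,0],0],
  [4.5,[0,0,0],0],
  [4.5,[0,0,0],0],
  [4.5,[0,0,0],0],
  [4.5,[0,0,0],0],
], grip_force=35)

```text
time_s: 14.6
ee_pos: [0.5593, 0.1076, 0.0507]
eef_rot: [-1.571, -0.001, -0.171]
force: [-2.0, -0.8, 8.6]
grip_width: 0.0514
```

Emit:
jog_arm([
  [4.5,[0,-0.2,0],0],
  [4.5,[0,-0.5,0],0],
  [4.5,[0,-0.8,0],0],
  [4.5,[0,-1.2,0],0],
  [4.5,[0,-1.6,0],0],
  [4.5,[0,-1.6,0],0],
])

```text
time_s: 15.2
ee_pos: [0.5592, 0.1077, 0.0666]
eef_rot: [-1.57, -0.001, -0.171]
force: [0.2, -0.6, -4.6]
grip_width: 0.0511
```

```bash
cat > chk.py <<'E'
import sys
from h import *
o=ctrl.get_obs(); print(o['ee_pos'],o['force'],o['grip_width'],abs(o['joint_vel']).max())
c=cam('wrist'); save(c,sys.argv[1]); P=cloud(c); q=P[:260,230:420]; q=q[(q[...,2]>.03)&(np.hypot(q[...,0]-.559,q[...,1]-.108)<.09)]
h,e=np.histogram(q[:,2],40); print([(round(a,3),int(n)) for a,n in zip(e,h) if n>250])
for n in ['scene']:
    s=cam(n); save(s,sys.argv[1]+n)
E
python3 chk.py w6
```

```text
[0.55915048 0.10767824 0.06661456] [ 0.19685549 -0.63249028 -4.64519374] 0.05114806019027297 0.010325104339505215
[(np.float64(0.055), 269), (np.float64(0.06), 2408), (np.float64(0.064), 4684), (np.float64(0.069), 984), (np.float64(0.074), 6033)]
```

It's free: the wrist carries 4.6 N (about 0.5 kg) and the deck is up 16 mm. Now the full lift.

Emit:
jog_arm([
  [4.5,[0,-1,0],0],
  [4.5,[0,-2.5,0],0],
  [4.5,[0,-4,0],0],
  [4.5,[0,-5.5,0],0],
  [4.5,[0,-7,0],0],
  [4.5,[0,-8.2,0],0],
  [4.5,[0,-9,0],0],
  [4.5,[0,-9.4,0],0],
  [4.5,[0,-9.5,0],0],
  [4.5,[0,-9.5,0],0],
])

```text
time_s: 16.3
ee_pos: [0.5587, 0.1076, 0.1606]
eef_rot: [-1.571, 0.001, -0.171]
force: [-0.1, -0.3, -5.8]
grip_width: 0.0512
```

Emit:
jog_arm([
  [4.5,[0,0,0],0],
  [4.5,[0,0,0],0],
  [4.5,[0,0,0],0],
  [4.5,[0,0,0],0],
  [4.5,[0,0,0],0],
])

```text
time_s: 16.8
ee_pos: [0.5589, 0.1076, 0.1609]
eef_rot: [-1.571, 0.0, -0.171]
force: [-0.1, 0.2, -4.8]
grip_width: 0.0516
```

```bash
python3 chk.py w7
```

```text
[0.55885576 0.10763689 0.16088542] [-0.10966289  0.19738163 -4.80614451] 0.0516211702511208 0.0020051576403391285
[(np.float64(0.148), 258), (np.float64(0.153), 1073), (np.float64(0.158), 5987), (np.float64(0.163), 972), (np.float64(0.168), 6062)]
```

View pics/w7.png

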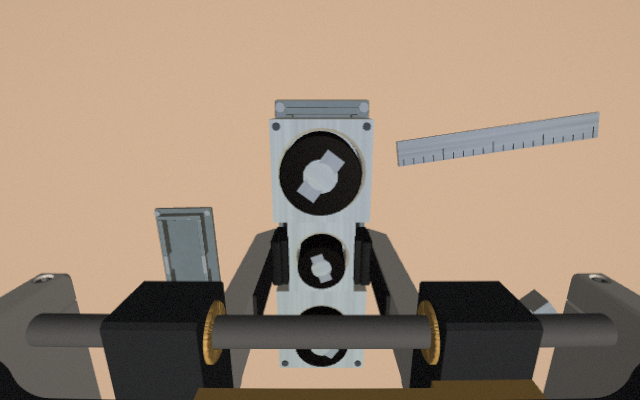

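View pics/w7scene.png

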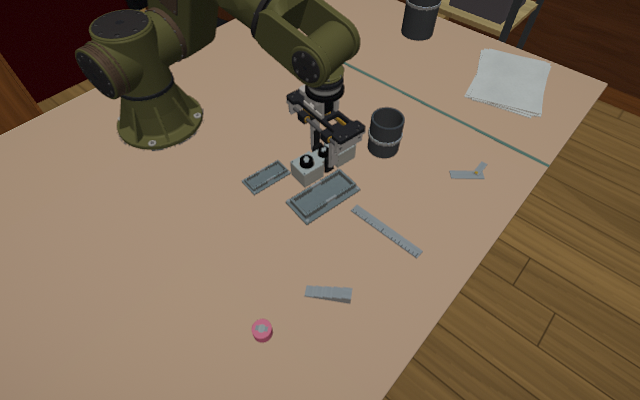

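The cassette is held clear of the empty base at (323,196). All three mounts are in it, seen in the wrist view at (320,173), (321,262) and (322,335), and the bystanders haven't moved. Handing in.

```bash
python3 -c "
from h import *
print(ctrl.hand_in()); o=ctrl.get_obs(); print(o['time_s'],o['ee_pos'],o['force'],o['grip_width'])"
```

```text
the job is handed in; nothing more can be done
None
the job is handed in; nothing more can be done
```

The job is handed in. Both loose mounts went into their own bores and were let go, then I pinched the catches at 35 N and lifted the cassette about 11 cm above its seat, where it is still held.

- **Mounts:** before the lift, all three mount tops measured 61 mm above the bench, so they were fully seated. The last pictures show all three still in the cassette.
- **Hold:** the wrist carries about 4.8 N, which fits a full cassette, and the arm was still. I did not compute a tilt, but the measured tool orientation did not change during the lift.
- **Grip:** the finger opening reads 51.6 mm, slightly under the 54 mm given for fully pinched catches. I took that as finger compliance with both catches fully in; I could not read the catch travel directly.
- **Bystanders:** in the last scene picture the pipe, step block, steel rule, pink look-alike and smaller base appear unmoved.

The last clock reading was 16.8 s of the allowed 72 s. No check failed or disagreed apart from the small grip difference, and the hand-in gave no verdict.

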